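Load a flanged whistle barrel into the voicing jig

ROBOT

A 7-joint arm with a two-finger parallel gripper is mounted at the origin on the work surface. World frame = base frame: x ahead of the robot, y to its left, z up, the work surface at z = 0. Lengths are in m, angles in rad, forces in N, time in s.
With the tool pointing down it reaches from about 0.425 to 0.825 m from the base axis. Payload 3.6 kg.
Tool frame: the origin (TCP) lies where the fingers leave the gripper's body, on its centre line; the fingertips stand 73 mm ahead of it and the grasp point (between the pads) lies 54 mm ahead of it; x points along the fingers, y is the direction in which the jaws open and shut, and the axes are right-handed (so a half turn about x gives the same grasp; the last joint's range is limited). The gripper opens to 85 mm and grips with 20 to 120 N. Pads are 22 mm wide; open, the fingers measure 114 mm over their backs; the gripper's body (76 mm by 85 mm) begins 54 mm behind the grasp point. The pads swing forward as they close: fully open they stand 13 mm farther back than shut.
Start: joints at [1.107, 0.615, -0.013, 1.423, 0.008, 1.103, -0.04], TCP at [0.276, -0.589, 0.304] pointing down, gripper open.
Joint ranges: [-3.12, 3.12], [-0.3, 2.06], [-1.34, 1.32], [0.26, 2.42], [-1.36, 4.5], [0.01, 1.98], [-2.84, 2.84]. Speed limits (rad/s): [2.79, 2.79, 3.14, 3.14, 3.14, 3.14, 3.14].

INTERFACE

Orientations are given as a unit quaternion [x, y, z, w].
In Python, from station import arm, snapshot, camera_info, ticket gives the robot as it stands. Calls block until the motion is done:
- arm.movep(position, orientation): joint-space move of the TCP to a pose.
- arm.line_to(position, velocity=0.15, ori=None): straight line of the TCP; ori=None keeps the orientation; velocity is the mean speed in m/s.
- arm.move_j(angles): joint-space move.
- arm.move_gripper(opening, effort=None): opening from 0.0 (shut) to 1.0 (fully open); effort is the grip in N (None keeps the last); returns when the fingers have stopped.
- arm.pause(seconds).
- arm.ik(position, orientation): joint angles nearest the present ones, or None.
- snapshot(name): name is "scene" or "side" or "wrist"; returns the picture (384x512x3 uint8, blue, green, red); there is no depth.
- camera_info(name): a dict with "fx", "fy", "cx", "cy" (pixels), "R" (3x3) and "t" (3): a world point X has camera coordinates R X + t; the wrist camera has in their place "T_tool_cam" (4x4, takes a point from camera to tool coordinates, whose origin is the TCP and whose axes are the tool frame's). Camera axes: x right, y down, z forward; pixel columns grow to the right and rows downward; lengths in m; the calibration is good to about 2 mm. A picture is of the moment at which its call begins: read the wrist's pose just before it. camera_info takes no time and is no camera call.
A pose or a line that the arm cannot do raises arm.MotionError and nothing moves.
- ticket.finish_job(): hands the job in, once; it reports no verdict.
Readings, each from a call of its own:
- arm.read_time(): time.
- arm.read_joint_positions(): joint angles.
- arm.read_dq(): joint speeds.
- arm.read_effort(): joint torques, N m.
- arm.read_tool_pos(): TCP position.
- arm.read_eef_rot(): TCP orientation.
- arm.read_ft_force(): force on the tool from outside, world axes, zero at the start.
- arm.read_wrist_torque(): the same for the moment, N m.
- arm.read_opening(): opening from 0.0 (shut) to 1.0 (fully open).
Only numpy, scipy, OpenCV 4.12 (cv2) and the standard library are available. Lean on these libraries where they do the work, as an engineer would, in place of code of your own. Each camera call takes 0.05 s, during which the arm holds its last target. There are 200 camera calls.

TASK

Lift the flanged brass barrel out of its storage block by its nose, lay it down flat on the bare counter and let go, then take it again by its waist (the part between flange and square end block) and slide it sideways into the open slots of the voicing jig, nose under the guard, with its flange in the gap behind the front plate, until it is fully home in the slots. Let go and leave it resting there, and do not disturb the other things on the counter.

Things in the scene. Friction and masses are not known exactly. Their poses are not given: they have to be found in the camera images.
- barrel: Flanged brass whistle barrel, a 22 mm round tube 129 mm long, ~180 g. Origin: on the tube's axis, mid-flange (square flange 40 x 40 mm, 6 mm thick along the axis). x runs along the tube: nose to -x, waist and square end block (40 x 40 mm, from 66 to 74 mm) to +x. Balance point 9 mm to +x. Lies level on flange and end block, axis 20 mm above what it lies on; does not roll.
- barrel_nose (a point): point on the tube's axis in the middle of the nose, 30 mm from the flange centre; the nose is plain round tube, 22 mm, from 3 to 55 mm from the flange centre
- barrel_waist (a point): point on the tube's axis on the waist, 45 mm from the flange centre; the waist is plain round tube, 22 mm, from 3 to 66 mm from the flange centre, between flange and end block
- rack: Fixed wooden storage block, 66 mm wide in y, 50 mm high, from -88 to 8 mm in x. Origin on the counter under the middle of the barrel's flange. The barrel lies along x in an open-topped fitted recess, axis 35 mm above the counter, nose sticking out free towards the block's +x. Recess walls stand 15 mm above the axis, about 3 mm off the barrel all round: no finger fits. The barrel lifts straight up.
- jig: Fixed voicing jig on a wooden base (12 mm thick, x -45..45, y -65..70 mm). Origin on the counter straight below point jig_home; z up. The barrel goes in sideways towards the jig's -x, nose to the jig's -y, waist to +y. Two steel plates 79 mm high stand across the tube's axis: front plate y -15..-7, rear plate y 7..24 mm; the 14 mm gap between takes the flange. Both have the slots described at jig_mouth.
- jig_home (a point): where the flange centre is when the barrel is fully home: 50 mm above the counter, at jig x = 0, y = 0, mid-gap between the plates. The tube then rests on the slot floors, against the slots' closed ends, its axis along jig y; its waist from 24 to 66 mm from the flange centre stays free outside the rear plate
- jig_mouth (a point): middle of the slot mouth, 26 mm from jig_home towards the jig's +x and 3 mm higher. Each plate's slot is horizontal, 28 mm high (39 to 67 mm above the counter), open at x = 26 mm with lips flared over the last 10 mm, closed at x = -11 mm
- jig_guard (a point): middle of the guard's top, 73 mm above the counter: an aluminium sheet 6 mm thick over the nose's place (jig x -30..16, y -60..-15 mm), so that no finger fits round the nose there. A wall 79 mm high closes the jig's -x side (x -38..-30, y -60..24 mm)
- funnel: bystander: narrow copper funnel on a wooden stand with a 90 mm square foot, 187 mm high; origin under the foot
- mandrel: bystander: stainless rod 240 mm long, 12 mm thick, fixed on two small wooden blocks, 34 mm high; origin under its middle, rod along x
- fipple: bystander: matte black fipple head, about 78 x 26 x 26 mm; origin under the thick part
- plug: bystander: small turned holly plug, 24 mm wide, 28 mm high, standing; origin under its centre
- collar: bystander: knurled brass ring, 36 mm across, 18 mm high, lying flat; origin under its centre
- brush: bystander: brush about 170 mm long, lying
- plugtray: bystander: small open wooden tray 80 x 120 x 35 mm; origin under its centre
Mind the look-alikes: they are no part of the job. Of the things like the barrel, leave any that is purple; of the rest the larger one is meant.

How it is judged:
On the way:
1. the barrel lies level on the bare counter, let go, clear of storage block and jig (height (world z) of barrel between 0.015 and 0.025 m and angle between barrel's own x axis and vertical between 1.47 and 1.67 rad and contact force between barrel and the fingers below 0.2 N and contact force between barrel and rack below 0.1 N and contact force between barrel and jig below 0.1 N and linear speed of barrel below 0.02 m/s), for 0.2 s.
At the end, for the whole second after the job is handed in: The barrel rests still in the jig's slots, let go: within 5 mm of the closed end of the slots, its flange in the gap behind the front plate (within 6.5 mm of the middle), its axis 46 to 55 mm above the counter and within 0.12 rad of the jig's y axis, its waist outside the rear plate (x of barrel in the frame of jig between -0.005 and 0.005 m and y of barrel in the frame of jig between -0.0065 and 0.0065 m and z of barrel in the frame of jig between 0.046 and 0.055 m and angle between the x axis of barrel and the y axis of jig, either way round below 0.12 rad and y of barrel_waist in the frame of jig above 0.03 m and linear speed of barrel below 0.01 m/s and angular speed of barrel below 0.1 rad/s and contact force between barrel and the fingers below 0.1 N); the robot touches nothing.
It fails at once if a bystander is pushed more than 30 mm (distance of any of funnel, mandrel, fipple, plug, collar, brush, plugtray from where it was at the start of the episode above 0.03 m).
It fails at once if a standing bystander is knocked over (angle between any of funnel, mandrel, fipple, plug, collar, plugtray's own z axis and vertical above 0.6 rad).
It also fails if it takes over 67 s, if anything falls off the work surface, if the arm or the gripper's body presses on something with over 40 N, if the wrist force passes 120 N, or if a joint passes its speed limit or range.

## Working session

There is one attempt and no reset: what is moved stays moved. The work goes in short steps, each a Python script; the robot and the scene stay as the last script left them, time stands still between calls to the robot, and variables do not carry over. Pictures are saved under pics/ and viewed, about 8 in all and at most 12, crops included, and the job is handed in when it is done.

```bash
ls; mkdir -p pics; python3 - <<'E'
from station import *
import cv2,numpy as np
for n in("scene","side","wrist"):
    cv2.imwrite(f"pics/{n}0.png",snapshot(n))
    print(n,camera_info(n))
print(arm.read_time(),arm.read_eef_rot())
a=cv2.imread("pics/scene0.png");b=cv2.imread("pics/side0.png")
cv2.imwrite("pics/scene0b.png",cv2.resize(a,(800,600)));cv2.imwrite("pics/side0b.png",cv2.resize(b,(800,600)))
E
```

```text
pics
scene {'fx': 370.9434447301891, 'fy': 370.9434447301891, 'cx': 255.97498363580402, 'cy': 189.69683104022135, 'R': array([[ 0.20534597,  0.97848837,  0.01983774],
       [ 0.53509474, -0.09527728, -0.83940209],
       [-0.8194551 ,  0.18298291, -0.54314878]]), 't': array([-0.20296752, -0.22989665,  1.43861266])}
side {'fx': 420.35256138834427, 'fy': 420.35256138834427, 'cx': 260.9207070305789, 'cy': 192.68880612160976, 'R': array([[ 0.82142755, -0.57004322, -0.01753577],
       [-0.45003499, -0.62899649, -0.63390214],
       [ 0.35032168,  0.5285964 , -0.77321444]]), 't': array([-0.38448141,  0.33473077,  1.13666508])}
wrist {'fx': 298.9178067462539, 'fy': 298.9178067462539, 'cx': 261.794516636441, 'cy': 188.0463123984216, 'T_tool_cam': array([[-4.84961793e-04, -2.99695264e-01,  9.54034860e-01,
        -7.00006509e-02],
       [ 9.99999878e-01, -5.79153661e-05,  4.90133844e-04,
        -1.35938381e-04],
       [-9.16375136e-05,  9.54034981e-01,  2.99695255e-01,
        -7.60053025e-02],
       [ 0.00000000e+00,  0.00000000e+00,  0.00000000e+00,
         1.00000000e+00]])}
0.15 [-0.6900553  -0.154285    0.69039483 -0.15288823]
```

View pics/scene0b.png

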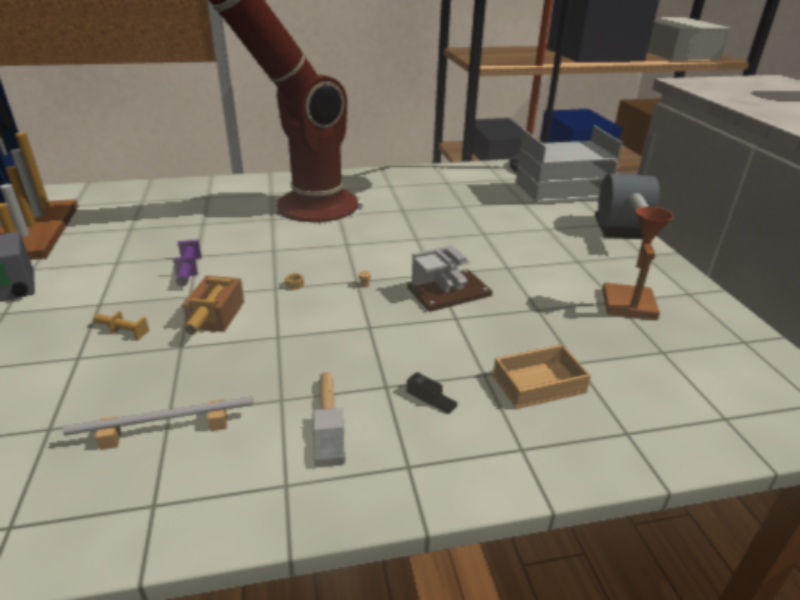

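View pics/side0b.png

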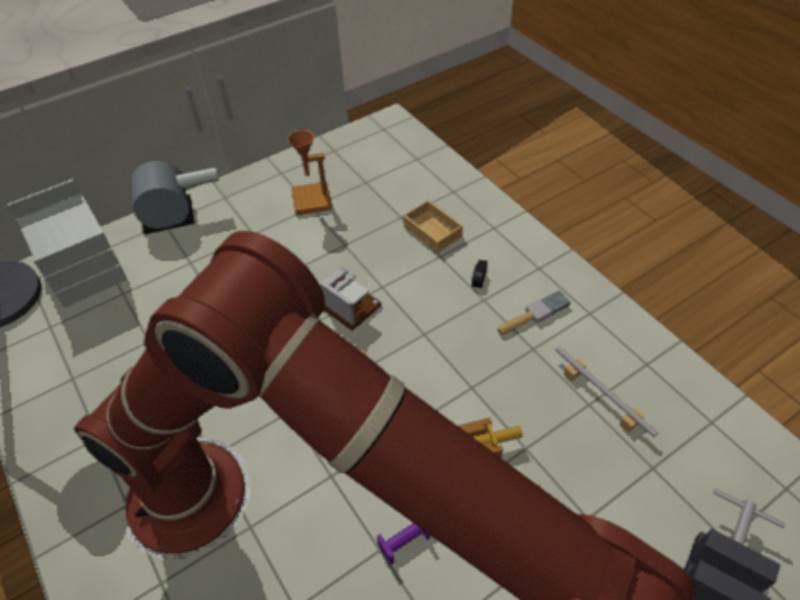

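The scene view shows the rack with the brass barrel at about (215,300), in 800-px coordinates. A smaller brass one is at (122,325), a purple one at (187,260) and the jig at (450,275). I'll get rough positions first, then look with the wrist camera.

```bash
cat > h.py <<'E'
from station import *
import cv2,numpy as np
from scipy.spatial.transform import Rotation as Rn
def quat(phi):
    "tool down, jaws along (cos phi, sin phi)"
    c,s=np.cos(phi),np.sin(phi)
    return Rn.from_matrix(np.array([[0,c,s],[0,s,-c],[-1,0,0]])).as_quat()
def cam(name):
    i=camera_info(name)
    K=np.array([[i['fx'],0,i['cx']],[0,i['fy'],i['cy']],[0,0,1]])
    if name=='wrist':
        T=np.eye(4);T[:3,:3]=Rn.from_quat(arm.read_eef_rot()).as_matrix();T[:3,3]=arm.read_tool_pos()
        T=T@i['T_tool_cam'];return K,T[:3,:3],T[:3,3]
    R=i['R'];return K,R.T,-R.T@i['t']
def onplane(c,uv,z):
    K,R,o=c;d=(R@np.linalg.inv(K)@np.c_[np.atleast_2d(uv),np.ones(len(np.atleast_2d(uv)))].T).T
    return o+d*((z-o[2])/d[:,2])[:,None]
def proj(c,X):
    K,R,o=c;p=(K@R.T@(np.atleast_2d(X)-o).T).T;return p[:,:2]/p[:,2:]
def fit(P,ratio=None):
    "try jaw direction and its half turn, nearest joints"
    return P
def look(name,fn):
    c=cam(name);im=snapshot(name);cv2.imwrite(f"pics/{fn}.png",im);np.savez(f"pics/{fn}.npz",K=c[0],R=c[1],o=c[2]);return c,im
def load(fn):
    z=np.load(f"pics/{fn}.npz");return (z['K'],z['R'],z['o']),cv2.imread(f"pics/{fn}.png")
E
python3 - <<'E'
from h import *
c=cam('scene');np.set_printoptions(precision=3,suppress=True)
s=1.5625
for n,u,v,z in[("rack",215,290,.05),("nose",192,328,.035),("small",122,325,.02),("purple",187,260,.02),("jigbase",450,290,.012),("jigtop",440,262,.079),("collar",294,281,.01),("plug",365,280,.01),("fipple",430,392,.01),("brush",328,420,.01),("tray",540,378,.02),("funnel",632,300,0),("mandrelL",65,430,.03),("mandrelR",252,402,.03)]:
    print(n,onplane(c,[u/s,v/s],z)[0])
for x,y in[(.5,-.35),(.5,-.3),(.45,.05),(.55,.05)]:
  for ph in np.arange(-3,3.2,.785):
    q=arm.ik([x,y,.3],quat(ph)); print(x,y,round(ph,2),None if q is None else np.array(q))
E
```

```text
rack [ 0.449 -0.215  0.05 ]
nose [ 0.536 -0.249  0.035]
small [ 0.485 -0.367  0.02 ]
purple [ 0.276 -0.283  0.02 ]
jigbase [0.463 0.206 0.012]
jigtop [0.47  0.181 0.079]
collar [ 0.376 -0.079  0.01 ]
plug [0.396 0.055 0.01 ]
fipple [0.727 0.1   0.01 ]
brush [ 0.756 -0.053  0.01 ]
tray [0.738 0.267 0.02 ]
funnel [0.539 0.543 0.   ]
mandrelL [ 0.731 -0.391  0.03 ]
mandrelR [ 0.722 -0.154  0.03 ]
0.5 -0.35 -3.0 [ 0.295  0.59   0.47   1.561 -0.293  1.061 -2.159]
0.5 -0.35 -2.22 [ 0.42   0.565  0.255  1.557 -0.157  1.04  -1.498]
0.5 -0.35 -1.43 [ 0.544  0.555  0.05   1.553 -0.031  1.035 -0.827]
0.5 -0.35 -0.64 [ 0.666  0.559 -0.149  1.548  0.091  1.041 -0.152]
0.5 -0.35 0.14 [ 0.784  0.575 -0.347  1.544  0.214  1.059  0.524]
0.5 -0.35 0.93 [ 0.906  0.609 -0.56   1.54   0.349  1.094  1.19 ]
0.5 -0.35 1.71 [ 1.011  0.657 -0.763  1.537  0.482  1.144  1.86 ]
0.5 -0.35 2.5 [ 0.177  0.635  0.69   1.565 -0.438  1.101 -2.816]
0.5 -0.3 -3.0 [ 0.215  0.546  0.462  1.641 -0.275  1.02  -2.236]
0.5 -0.3 -2.22 [ 0.347  0.521  0.245  1.636 -0.144  1.002 -1.576]
0.5 -0.3 -1.43 [ 0.477  0.513  0.04   1.63
[... 708 characters left out ...]
392 -0.719  1.957  0.324  0.91   0.407]
0.45 0.05 1.71 [ 0.492  0.445 -0.92   1.954  0.434  0.953  1.07 ]
0.45 0.05 2.5 [ 0.61   0.534 -1.146  1.951  0.572  1.031  1.699]
0.55 0.05 -3.0 [-0.775  0.704  1.135  1.736 -0.693  1.165 -2.436]
0.55 0.05 -2.22 [-0.163  0.466  0.049  1.718 -0.027  0.958 -2.319]
0.55 0.05 -1.43 [-0.034  0.47  -0.145  1.714  0.08   0.964 -1.638]
0.55 0.05 -0.64 [ 0.071  0.481 -0.304  1.71   0.168  0.976 -0.94 ]
0.55 0.05 0.14 [ 0.182  0.503 -0.478  1.707  0.267  0.997 -0.251]
0.55 0.05 0.93 [ 0.288  0.537 -0.653  1.704  0.371  1.028  0.433]
0.55 0.05 1.71 [ 0.377  0.578 -0.812  1.701  0.47   1.068  1.124]
0.55 0.05 2.5 [ 0.529  0.71  -1.149  1.697  0.691  1.202  1.698]
```

```bash
python3 - <<'E'
from h import *
arm.movep([.48,-.24,.27],quat(-.9)); _,a=look('wrist','w_rack')
arm.movep([.47,.19,.3],quat(-.9)); _,b=look('wrist','w_jig')
look('side','s1');print(arm.read_time())
cv2.imwrite('pics/v1.png',cv2.resize(np.vstack([a,b]),(800,1200))[:600]);cv2.imwrite('pics/v2.png',cv2.resize(b,(800,600)))
E
```

```text
3.3833
```

View pics/v1.png

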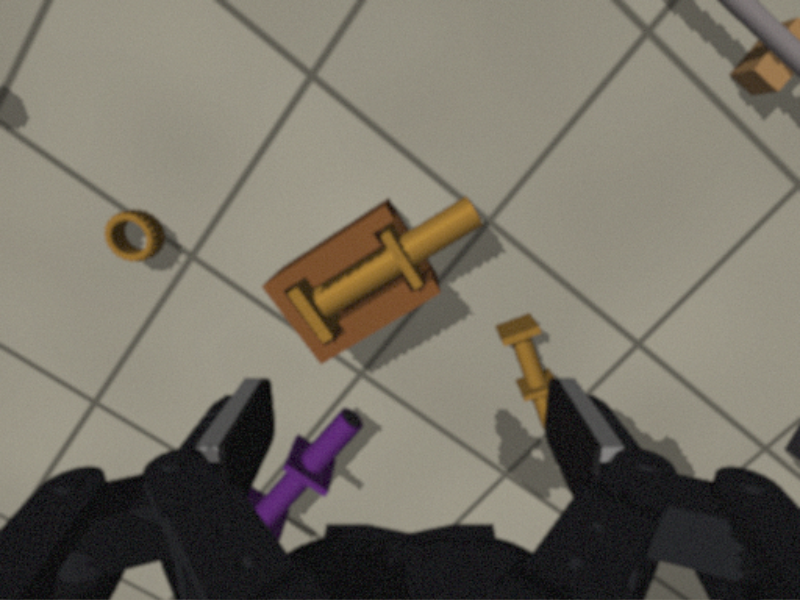

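View pics/v2.png

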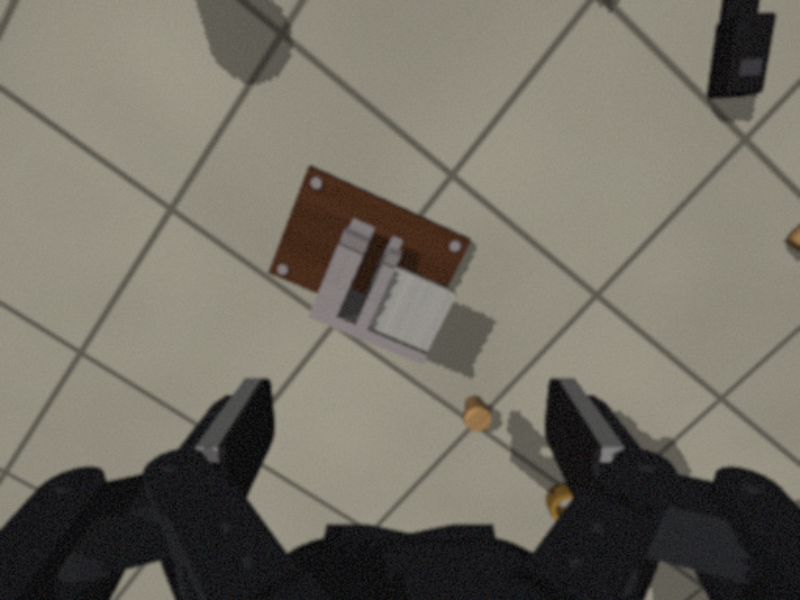

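Wrist views: in the rack picture the end block is at (312,313), the flange at (403,260) and the nose tip at (468,215). In the jig picture the base corners are (310,167), (470,238) and (270,272). The plates run down-left, the guard is at right (415,308), and the slots open towards up-right. I'll refine these with masks and line fits.

```bash
cat > meas.py <<'E'
from h import *
np.set_printoptions(precision=4,suppress=True)
def mask(im,lo,hi,seed):
    m=cv2.inRange(cv2.cvtColor(im,cv2.COLOR_BGR2HSV),np.array(lo),np.array(hi))
    m=cv2.morphologyEx(m,cv2.MORPH_CLOSE,np.ones((3,3)))
    n,l,st,ce=cv2.connectedComponentsWithStats(m);k=l[seed[1],seed[0]]
    if k==0: # nearest
        d=[np.hypot(*(ce[i]-seed)) if st[i,4]>40 else 1e9 for i in range(1,n)];k=1+int(np.argmin(d))
    return (l==k).astype(np.uint8)*255
def hull(m):
    c=max(cv2.findContours(m,cv2.RETR_EXTERNAL,cv2.CHAIN_APPROX_NONE)[0],key=cv2.contourArea);return c[:,0,:]
def edge(cont,p,q,tol=2.5):
    "line fit to contour points near segment p-q (inner 80%)"
    p,q=np.float32(p),np.float32(q);d=(q-p)/np.linalg.norm(q-p);r=cont-p
    t=r@d/np.linalg.norm(q-p);s=abs(r@np.array([-d[1],d[0]]))
    k=cont[(t>.12)&(t<.88)&(s<tol)].astype(np.float32)
    vx,vy,x,y=cv2.fitLine(k,cv2.DIST_HUBER,0,.01,.01).ravel();return np.cross([x,y,1],[x+vx,y+vy,1]),len(k)
def isect(a,b):
    x=np.cross(a,b);return x[:2]/x[2]
E
python3 - <<'E'
from meas import *
c,im=load('w_rack');s=.64
hsv=cv2.cvtColor(im,cv2.COLOR_BGR2HSV)
for n,u,v in[("barrel",360,275),("nose",440,230),("rack",350,240),("rack2",370,320)]:print(n,hsv[int(v*s),int(u*s)])
cj,ij=load('w_jig');hj=cv2.cvtColor(ij,cv2.COLOR_BGR2HSV)
for n,u,v in[("base",400,220),("base2",300,230),("plate",340,270),("guard",420,310),("counter",600,200)]:print(n,hj[int(v*s),int(u*s)])
m=mask(im,(16,120,60),(30,255,255),(int(440*s),int(230*s)))
cv2.imwrite('pics/mb.png',m);print('barrel mask area',(m>0).sum())
mr=mask(im,(3,90,40),(30,255,255),(int(360*s),int(275*s)))
mj=mask(ij,(0,90,20),(25,255,255),(int(400*s),int(220*s)))
C=np.array([(388,200),(265,285),(322,362),(440,290)])*s
ct=hull(mr);L=[edge(ct,C[i],C[i-3]) for i in (0,1,2)];print([x[1] for x in L])
k=[isect(L[0][0],L[1][0]),isect(L[1][0],L[2][0])];print('rack corners px/.64',np.array(k)/s)
P=onplane(c,k,.05);print('rack back corners',P,np.linalg.norm(P[1]-P[0]))
# edge directions on plane
far=onplane(c,C,.05);print(far,np.linalg.norm(far-np.roll(far,-1,0),axis=1))
J=np.array([(270,272),(310,167),(470,238)])*s
ct=hull(mj);A,na=edge(ct,J[0],J[1]);B,nb=edge(ct,J[1],J[2]);print(na,nb)
k=isect(A,B);P0=onplane(cj,k,.012)[0];pj=onplane(cj,J,.012)
print('jig corner(+x,+y)',k/s,P0,pj,np.linalg.norm(np.diff(pj,axis=0),axis=1))
cv2.imwrite('pics/m.png',np.hstack([mr,mj]))
def d(l): 
    q=[isect(l,[1,0,-100]),isect(l,[1,0,-250])];w=onplane(cj,q,.012);return np.degrees(np.arctan2(*(w[1]-w[0])[1::-1]))
print('edge angles',d(A),d(B))
E
```

```text
barrel [ 19 176 171]
nose [ 19 170 165]
rack [ 14 174 123]
rack2 [ 15 159 122]
base [  9 154  68]
base2 [ 11 140  69]
plate [176  14 132]
guard [ 20  10 148]
counter [ 21  33 149]
barrel mask area 3225
[60, 37, 58]
rack corners px/.64 [[259.9105 283.3779]
 [320.6873 362.1635]]
rack back corners [[ 0.4135 -0.1714  0.05  ]
 [ 0.3919 -0.2344  0.05  ]] 0.06661071122735647
[[ 0.5069 -0.2041  0.05  ]
 [ 0.4146 -0.1746  0.05  ]
 [ 0.3925 -0.235   0.05  ]
 [ 0.4821 -0.2657  0.05  ]] [0.0969 0.0644 0.0946 0.0664]
52 78
jig corner(+x,+y) [309.3449 166.6676] [0.4738 0.2845 0.012 ] [[0.3882 0.2632 0.012 ]
 [0.4739 0.284  0.012 ]
 [0.5068 0.1565 0.012 ]] [0.0882 0.1316]
edge angles 13.80556378192444 -76.29308873085144
```

Both sizes agree: rack 96×66 mm, jig 90×135 mm. Next I'll check the barrel in the rack frame.

```bash
python3 - <<'E'
from meas import *
c,im=load('w_rack')
m=cv2.inRange(cv2.cvtColor(im,cv2.COLOR_BGR2HSV),np.array((17,140,100)),np.array((26,255,255)))
v,u=np.nonzero(m);k=(u<310)&(u>175)&(v>120)&(v<225);uv=np.c_[u,v][k]
W=onplane(c,uv,.035)[:,:2]
# back-edge midpoint at z=.05; rack -88
bm=np.array([(.4135+.3919)/2,(-.1714-.2344)/2]);th=np.radians(-18.4)
x=np.array([np.cos(th),np.sin(th)]);y=np.array([-x[1],x[0]]);o=bm+.088*x;print('rack origin',o)
r=np.c_[(W-o)@x,(W-o)@y]
for b in np.arange(-.09,.065,.005):
    q=r[(r[:,0]>=b)&(r[:,0]<b+.005)]
    if len(q)>5:print(round(b+.0025,4),len(q),q[:,1].min().round(4),q[:,1].max().round(4),((q[:,1].min()+q[:,1].max())/2).round(4))
jo=np.array([.4467,.2058]);jy=np.radians(13.75)
print('start q',arm.read_joint_positions())
np.save('rack.npy',[*o,th]);np.save('jig.npy',[*jo,jy])
E
```

```text
rack origin [ 0.4862 -0.2307]
-0.0825 160 -0.0265 0.0171 -0.0047
-0.0775 167 -0.0268 0.0174 -0.0047
-0.0725 19 -0.0083 0.0148 0.0032
-0.0675 72 -0.0098 0.0089 -0.0004
-0.0625 77 -0.0097 0.0095 -0.0001
-0.0575 64 -0.0099 0.0057 -0.0021
-0.0525 67 -0.0101 0.0058 -0.0022
-0.0475 67 -0.0103 0.0052 -0.0026
-0.0425 68 -0.0105 0.0058 -0.0023
-0.0375 69 -0.0108 0.005 -0.0029
-0.0325 68 -0.0107 0.0053 -0.0027
-0.0275 71 -0.0106 0.0054 -0.0026
-0.0225 69 -0.0108 0.0045 -0.0031
-0.0175 69 -0.011 0.0049 -0.0031
-0.0125 72 -0.011 0.005 -0.003
-0.0075 166 -0.0292 0.0147 -0.0072
-0.0025 139 -0.0291 0.015 -0.007
0.0025 74 -0.0115 0.0065 -0.0025
0.0075 93 -0.0121 0.0071 -0.0025
0.0125 83 -0.0119 0.0063 -0.0028
0.0175 85 -0.0122 0.0055 -0.0033
0.0225 84 -0.012 0.0056 -0.0032
0.0275 86 -0.0125 0.0053 -0.0036
0.0325 87 -0.0127 0.0053 -0.0037
0.0375 88 -0.013 0.0051 -0.0039
0.0425 88 -0.0128 0.0049 -0.004
0.0475 90 -0.013 0.0052 -0.0039
0.0525 49 -0.0133 0.0052 -0.004
start q [-0.2871  0.4048 -0.1938  1.8325  0.0969  0.9138 -1.428 ]
```

```bash
python3 - <<'E'
from meas import *
ox,oy,th=np.load('rack.npy');x=np.array([np.cos(th),np.sin(th)]);y=np.array([-x[1],x[0]])
g=np.array([ox,oy])+.032*x-.0027*y
phi=np.radians(-19.8+90);Q=quat(phi);print(g,np.linalg.norm(g))
arm.move_gripper(.7,80)
arm.movep([*g,.22],Q);print(arm.read_joint_positions())
f0=np.array(arm.read_ft_force())
arm.line_to([*g,.088],.12);print('down',arm.read_tool_pos(),np.array(arm.read_ft_force())-f0)
arm.move_gripper(0,80);print('open',arm.read_opening(),np.array(arm.read_ft_force())-f0)
arm.line_to([*g,.145],.05);print('lift',np.array(arm.read_ft_force())-f0,arm.read_wrist_torque(),arm.read_opening())
arm.line_to([*g,.2],.15)
look('wrist','w_lift');_,b=look('scene','sc_lift');print(arm.read_time())
a=cv2.imread('pics/w_lift.png');cv2.imwrite('pics/v3.png',np.hstack([cv2.resize(a,(400,300)),cv2.resize(b[120:270,60:260],(400,300))]))
E
```

```text
[ 0.5157 -0.2433] 0.5702403402818389
[ 0.8013  0.6648 -0.6498  1.7481  0.4967  0.8986  1.1634]
down [ 0.5162 -0.2434  0.0887] [0.3076 0.1916 1.3774]
open 0.2350990139802866 [-0.3973 -1.1279  4.8118]
lift [-0.1385  0.0779 -0.5384] [-0.0706 -0.0226 -0.0304] 0.23168439818106282
9.5917
```

View pics/v3.png

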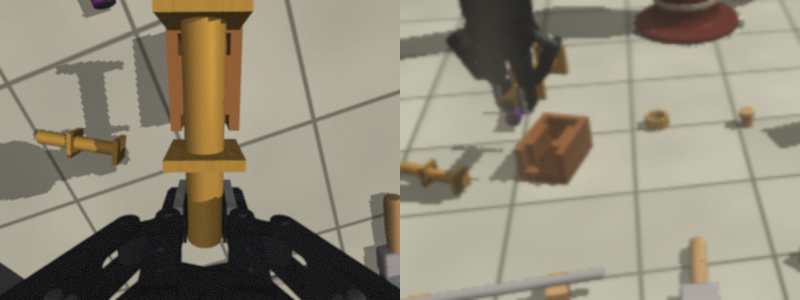

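The barrel is lifted and level in the grip: the end block is at row ~15, where a level grasp predicts it, and the rack is empty. Next I'll lay it at about (0.56, 0) in the jig's yaw.

```bash
python3 - <<'E'
from meas import *
jx,jyy,th=np.load('jig.npy');ux=np.array([np.cos(th),np.sin(th)]);uy=np.array([-ux[1],ux[0]])
F=np.array([.56,.0]);g=F-.032*uy;Q=quat(th)
arm.movep([*g,.2],Q);print(arm.read_joint_positions())
arm.pause(.3);f0=np.array(arm.read_ft_force())
arm.line_to([*g,.085],.1)
z=.085
while z>.0735:
    z-=.001;arm.line_to([*g,z],.02);f=np.array(arm.read_ft_force())-f0
    if f[2]>2.5:break
print('contact',z,arm.read_tool_pos(),f,arm.read_wrist_torque())
arm.move_gripper(.45);print(np.array(arm.read_ft_force())-f0)
arm.line_to([*g,.2],.12)
v=F-.0*uy;arm.movep([*v,.25],Q);c,im=look('wrist','w_lay');print(arm.read_time())
cv2.imwrite('pics/v4.png',im)
E
```

```text
[ 0.2349  0.6329 -0.3418  1.7781  0.2872  0.7814 -0.0121]
contact 0.073 [ 0.5678 -0.0312  0.0735] [-0.7629 -0.1077  5.3867] [-0.0895  0.2464  0.0281]
[0.4923 1.4885 2.196 ]
17.1833
```

View pics/v4.png

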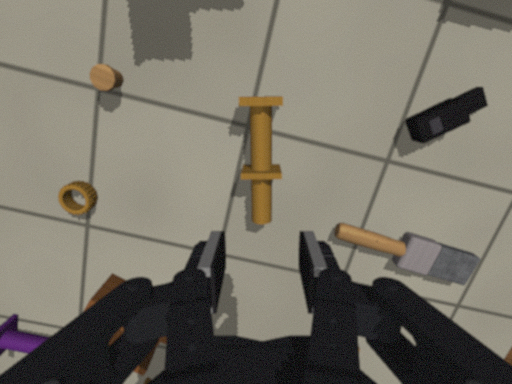

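The barrel lies flat: end block at (261,101), flange at (261,172), nose tip at (261,222). I'll measure its flange and axis next.

```bash
python3 - <<'E'
from meas import *
jx,jyy,th=np.load('jig.npy');ux=np.array([np.cos(th),np.sin(th)]);uy=np.array([-ux[1],ux[0]]);F=np.array([.56,0])
c,im=load('w_lay')
m=cv2.inRange(cv2.cvtColor(im,cv2.COLOR_BGR2HSV),np.array((14,110,50)),np.array((28,255,255)))
v,u=np.nonzero(m);k=(u>230)&(u<295)&(v>85)&(v<235);uv=np.c_[u,v][k]
for r in range(92,228,4):
    q=uv[uv[:,1]==r,0]
    if len(q):
        z=.04 if q.max()-q.min()>30 else .02
        W=onplane(c,[[q.min()-.5,r],[q.max()+.5,r]],z)[:,:2]-F;print(r,q.min(),q.max(),z,'x',(W@ux),'mid',(W@ux).mean().round(4),'y',(W@uy)[0].round(4))
# flange bright rows
for u0 in (243,248,274,279):
    q=np.sort(uv[uv[:,0]==u0,1]);print(u0,q, (onplane(c,np.c_[np.full(len(q),u0),q],.04)[:,:2]-F)@uy)
print('tip',((onplane(c,[[261,uv[:,1].max()]],.02)[:,:2]-F)@uy))
E
```

```text
100 239 282 0.04 x [-0.021   0.0186] mid -0.0012 y 0.0725
104 239 281 0.04 x [-0.0211  0.0178] mid -0.0016 y 0.0691
108 251 270 0.02 x [-0.011   0.0085] mid -0.0012 y 0.0647
112 250 270 0.02 x [-0.012   0.0085] mid -0.0017 y 0.0609
116 250 270 0.02 x [-0.012   0.0086] mid -0.0017 y 0.0571
120 250 271 0.02 x [-0.012   0.0096] mid -0.0012 y 0.0533
124 250 270 0.02 x [-0.0121  0.0087] mid -0.0017 y 0.0494
128 250 270 0.02 x [-0.0121  0.0087] mid -0.0017 y 0.0455
132 251 271 0.02 x [-0.0112  0.0097] mid -0.0007 y 0.0416
136 251 270 0.02 x [-0.0112  0.0088] mid -0.0012 y 0.0377
140 251 270 0.02 x [-0.0112  0.0088] mid -0.0012 y 0.0337
144 251 270 0.02 x [-0.0113  0.0089] mid -0.0012 y 0.0296
148 251 270 0.02 x [-0.0113  0.0089] mid -0.0012 y 0.0256
152 251 270 0.02 x [-0.0113  0.009 ] mid -0.0012 y 0.0215
156 251 270 0.02 x [-0.0114  0.009 ] mid -0.0012 y 0.0174
160 251 270 0.02 x [-0.0114  0.0091] mid -0.0012 y 0.0132
164 251 271 0.02 x [-0.0114  0.0101] mid -0.0007 y 0.009
168 243 279 0.04 x [-0.0185  0.0172] mid -0.0006 y 0.0097
172 241 280 0.04 x [-0.0205  0.0182] mid -0.0011 y 0.0057
[... 1191 characters left out ...]
7  0.0708  0.0699  0.0691  0.0682
  0.0116  0.0107  0.0097  0.0087  0.0077  0.0067  0.0057  0.0047  0.0037
  0.0027  0.0017  0.0007 -0.0003 -0.0013]
274 [ 97  98  99 100 101 102 103 104 105 165 166 167 168 169 170 171 172 173
 174 175 176 177 178] [ 0.0752  0.0743  0.0735  0.0726  0.0717  0.0709  0.07    0.0691  0.0683
  0.0127  0.0117  0.0107  0.0097  0.0087  0.0077  0.0067  0.0057  0.0047
  0.0037  0.0027  0.0017  0.0007 -0.0003]
279 [ 97  98  99 100 101 102 103 104 167 168 169 170 171 172 173 174 175 176
 177 178] [ 0.0752  0.0743  0.0735  0.0726  0.0717  0.0709  0.07    0.0691  0.0107
  0.0097  0.0087  0.0077  0.0068  0.0058  0.0048  0.0038  0.0028  0.0017
  0.0007 -0.0003]
tip [-0.0582]
```

```bash
python3 - <<'E'
from meas import *
jx,jyy,th=np.load('jig.npy');ux=np.array([np.cos(th),np.sin(th)]);uy=np.array([-ux[1],ux[0]]);F=np.array([.56,0]);J=np.array([jx,jyy])
Q=quat(th);g=F+.0464*uy-.0013*ux
arm.move_gripper(.6,80);arm.movep([*g,.15],Q);arm.pause(.2);f0=np.array(arm.read_ft_force())
arm.line_to([*g,.0765],.1);print('down',arm.read_tool_pos(),np.array(arm.read_ft_force())-f0)
arm.move_gripper(0,80);print('open',arm.read_opening(),np.array(arm.read_ft_force())-f0)
arm.line_to([*g,.2],.1);arm.pause(.2);print('lift',np.array(arm.read_ft_force())-f0,arm.read_wrist_torque())
p=J+.045*uy+.075*ux
arm.movep([*p,.2],Q);print(arm.read_joint_positions())
print([arm.ik([*(J+.045*uy+k*ux),.106],Q) is not None for k in(0.,.03,.07)])
arm.line_to([*p,.13],.12);print(arm.read_tool_pos());_,a=look('wrist','w_pre');look('scene','sc_pre');look('side','sd_pre');print(arm.read_time())
cv2.imwrite('pics/v5.png',cv2.resize(a,(800,600)))
E
```

```text
down [0.5481 0.0449 0.077 ] [0.8485 1.5147 0.7097]
open 0.22968215604381903 [-0.4775 -0.51    4.6409]
lift [ 0.9365  0.2509 -2.2796] [0.074  0.0006 0.0089]
[-0.315   0.638  -0.3227  1.7604  0.2732  0.7887 -0.5353]
[True, True, True]
[0.5095 0.2671 0.1305]
22.825
```

View pics/v5.png

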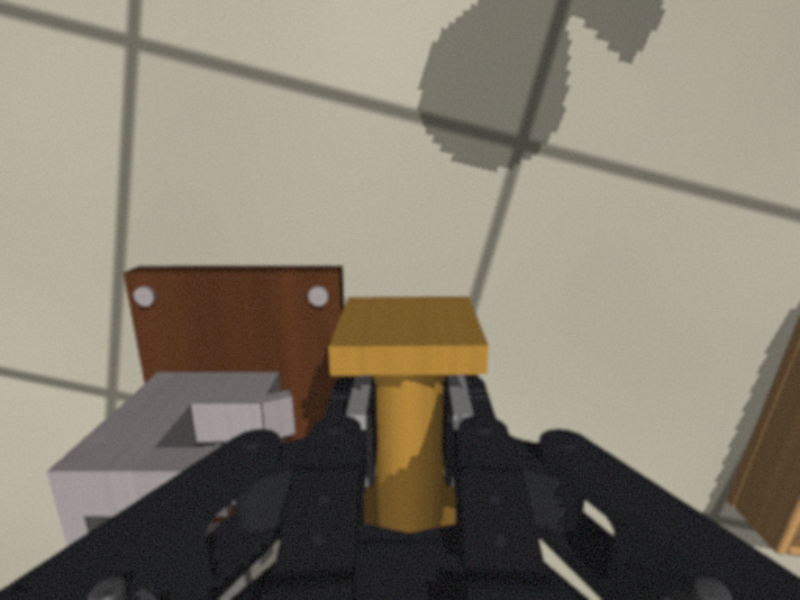

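The end block's outer face is at rows 297–345, the jig base's +y edge at row 267, and the rear plate's +y face at rows 373–468. I'll compare those with predictions from my jig pose and the grasp.

```bash
python3 - <<'E'
from meas import *
jx,jyy,th=np.load('jig.npy');R=np.array([[np.cos(th),-np.sin(th)],[np.sin(th),np.cos(th)]])
c,im=load('w_pre')
W=lambda x,y,z:np.r_[np.array([jx,jyy])+R@[x,y],z]
P=dict(base_mp=(-.045,.07,.012),base_pp=(.045,.07,.012),rear_bot_wall=(-.038,.024,.012),rear_top_wall=(-.038,.024,.079),rear_top_mouth=(.026,.024,.079),slotfloor_mouth=(.026,.024,.039))
P.update(eb_out_top_l=(.055,.074,.095),eb_out_top_r=(.095,.074,.095),eb_out_bot_l=(.055,.074,.055),eb_in_top_l=(.055,.066,.095))
for n,q in P.items():print(n,proj(c,W(*q))[0]*1.5625)
def inj(u,v,z):
    w=onplane(c,[u/1.5625,v/1.5625],z)[0,:2];return R.T@(w-[jx,jyy])
for n,a in dict(base_mp=(126,268,.012),base_pp=(343,266,.012),reartop_wall=(54,469,.079),wallcorner=(72,540,0.0),eb_top_l=(330,345,.095),eb_top_r=(487,345,.095),eb_in_l=(330,373,.095),eb_in_r=(487,373,.095)).items():print(n,inj(*a))
E
```

```text
base_mp [121.3314 275.8297]
base_pp [336.8637 275.5648]
rear_bot_wall [156.0956 375.1262]
rear_top_wall [ 44.8443 475.7339]
rear_top_mouth [251.1342 475.3921]
slotfloor_mouth [283.8953 406.9741]
eb_out_top_l [327.4452 348.5096]
eb_out_top_r [490.1797 348.2841]
eb_out_bot_l [347.643  298.2239]
eb_in_top_l [329.1454 377.8073]
base_mp [-0.0424  0.0734]
base_pp [0.0477 0.0741]
reartop_wall [-0.0346  0.0265]
wallcorner [-0.1065 -0.0806]
eb_top_l [0.0557 0.0749]
eb_top_r [0.0942 0.0749]
eb_in_l [0.0553 0.0673]
eb_in_r [0.0945 0.0673]
```

```bash
python3 - <<'E'
from meas import *
jx,jyy,th=np.load('jig.npy');R=np.array([[np.cos(th),-np.sin(th)],[np.sin(th),np.cos(th)]])
for n,b in(('sc_pre',(220,130,340,220)),('sd_pre',(150,130,300,245))):
    c,im=load(n);W=lambda x,y,z:np.r_[np.array([jx,jyy])+R@[x,y],z]
    for p in((.045,.07,.012),(.045,-.065,.012),(-.045,-.065,.012)):
        q=proj(c,W(*p))[0];print(n,p,q);cv2.circle(im,tuple(int(round(v*16)) for v in q),16,(0,0,255),-1,cv2.LINE_AA,4)
    x0,y0,x1,y1=b;cv2.imwrite(f'pics/{n}_c.png',cv2.resize(im[y0:y1,x0:x1],(400,400*(y1-y0)//(x1-x0)),interpolation=cv2.INTER_CUBIC))
a=cv2.imread('pics/sc_pre_c.png');b=cv2.imread('pics/sd_pre_c.png');h=min(len(a),len(b));cv2.imwrite('pics/v6.png',np.hstack([a[:h],b[:h]]))
E
```

```text
sc_pre (0.045, 0.07, 0.012) [314.5072 185.1065]
sc_pre (0.045, -0.065, 0.012) [274.1408 195.4091]
sc_pre (-0.045, -0.065, 0.012) [260.0809 180.1552]
sd_pre (0.045, 0.07, 0.012) [215.0074 173.754 ]
sd_pre (0.045, -0.065, 0.012) [243.755  193.6011]
sd_pre (-0.045, -0.065, 0.012) [224.5701 210.146 ]
```

View pics/v6.png

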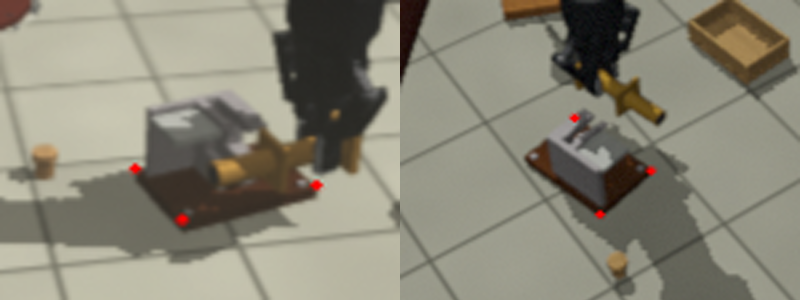

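The close view puts the jig about 2.8 mm further in +x and 2.5–3.5 mm further in +y than the first estimate, and the scene view shows the same +x shift. The in-hand barrel is about 0.9 mm +y. I'll correct the insertion line and go in with force watch.

```bash
python3 - <<'E'
from meas import *
jx,jyy,th=np.load('jig.npy');R=np.array([[np.cos(th),-np.sin(th)],[np.sin(th),np.cos(th)]])
J=np.array([jx,jyy])+R@[.0028,.002];np.save('jig2.npy',[*J,th])
W=lambda x,z:[*(J+R@[x,.045]),z]
z=.1095
arm.line_to(W(.072,.13),.1);arm.line_to(W(.072,z),.08);arm.pause(.2);f0=np.array(arm.read_ft_force());t0=np.array(arm.read_wrist_torque())
x=.072
arm.line_to(W(.045,z),.06);x=.045
while x>-.004:
    x-=.002;arm.line_to(W(x,z),.03)
    f=np.array(arm.read_ft_force())-f0;fj=np.r_[R.T@f[:2],f[2]]
    p=np.array(arm.read_tool_pos());pj=R.T@(p[:2]-J)
    print(round(x,3),pj,p[2].round(4),fj.round(1))
    if np.linalg.norm(fj)>14:break
print(np.array(arm.read_wrist_torque())-t0,arm.read_time());look('side','sd_in');look('scene','sc_in');look('wrist','w_in')
E
```

```text
0.043 [0.0431 0.045 ] 0.1095 [-0.9  0.5  1. ]
0.041 [0.0409 0.045 ] 0.1095 [1.2 0.7 0.2]
0.039 [0.0389 0.045 ] 0.1095 [0.  0.4 0.2]
0.037 [0.0368 0.045 ] 0.1095 [1.3 0.3 0.3]
0.035 [0.0348 0.045 ] 0.1095 [0.4 0.1 0.6]
0.033 [0.0328 0.045 ] 0.1095 [1.2 0.2 0.8]
0.031 [0.0308 0.045 ] 0.1095 [ 0.2  0.7 -0. ]
0.029 [0.0288 0.045 ] 0.1095 [ 1.3 -0.1  1. ]
0.027 [0.0268 0.045 ] 0.1095 [-0.2 -0.6  0.6]
0.025 [0.0248 0.045 ] 0.1095 [0.4 0.1 0.4]
0.023 [0.0228 0.045 ] 0.1095 [ 1.1 -0.5  0.8]
0.021 [0.0208 0.045 ] 0.1095 [ 0.9 -0.1  0.2]
0.019 [0.0188 0.045 ] 0.1095 [0.2 0.3 1.2]
0.017 [0.0168 0.045 ] 0.1095 [-0.1  0.6  0.4]
0.015 [0.0148 0.045 ] 0.1095 [0.1 0.4 0.6]
0.013 [0.0128 0.045 ] 0.1095 [-0.2 -0.3  0.2]
0.011 [0.0108 0.045 ] 0.1095 [0.6 0.9 0.8]
0.009 [0.0088 0.045 ] 0.1095 [-0.9  0.5  0.3]
0.007 [0.0068 0.045 ] 0.1095 [1.  0.7 0.6]
0.005 [0.0048 0.045 ] 0.1095 [-0.2  1.5  0.3]
0.003 [0.0028 0.045 ] 0.1095 [0.8 1.2 0.1]
0.001 [0.0008 0.045 ] 0.1095 [-0.4  0.5  0.6]
-0.001 [-0.0012  0.045 ] 0.1095 [1.1 0.6 1.4]
-0.003 [-0.0019  0.045 ] 0.1097 [ 3.3  0.6 -0.2]
-0.005 [-0.0023  0.045 ] 0.1099 [ 6.3 -1.1 -2.1]
[ 0.1297 -1.2668  0.193 ] 30.5333
```

It went in freely and met the closed end at x ≈ −1.5 mm. Next I'll lower it to the slot floor and check before letting go.

```bash
python3 - <<'E'
from meas import *
jx,jyy,th=np.load('jig2.npy');J=np.array([jx,jyy]);R=np.array([[np.cos(th),-np.sin(th)],[np.sin(th),np.cos(th)]])
W=lambda x,z:[*(J+R@[x,.045]),z]
z=.1095;arm.line_to(W(-.0018,z),.02);arm.pause(.2);f0=np.array(arm.read_ft_force())
while z>.102:
    z-=.0007;arm.line_to(W(-.0018,z),.02);f=np.array(arm.read_ft_force())-f0
    if f[2]>3.5:break
print(z,arm.read_tool_pos(),f)
_,a=look('scene','sc_d');_,b=look('side','sd_d');_,w=look('wrist','w_d');print(arm.read_time())
a=cv2.resize(a[130:220,220:340],(400,300),interpolation=2);b=cv2.resize(b[135:225,160:280],(400,300),interpolation=2)
cv2.imwrite('pics/v7.png',np.vstack([np.hstack([a,b]),np.hstack([cv2.resize(w,(400,300)),np.zeros((300,400,3),np.uint8)])]))
E
```

```text
0.10669999999999998 [0.4365 0.252  0.1071] [-0.9674  0.5888  6.0156]
32.3417
```

View pics/v7.png

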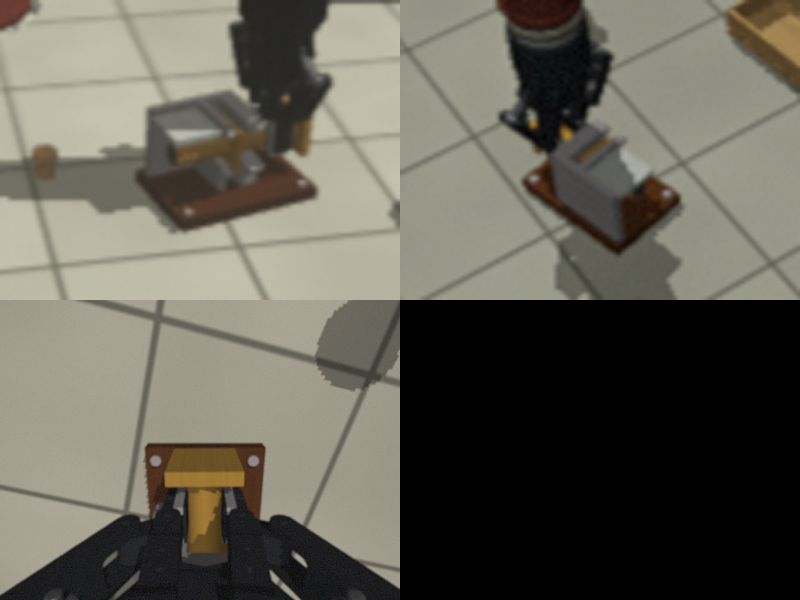

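The nose is under the guard, the flange is in the gap behind the front plate, and the tube is on the slot floor. Releasing now.

```bash
python3 - <<'E'
from meas import *
jx,jyy,th=np.load('jig2.npy');J=np.array([jx,jyy]);R=np.array([[np.cos(th),-np.sin(th)],[np.sin(th),np.cos(th)]])
W=lambda x,y,z:[*(J+R@[x,y]),z]
arm.move_gripper(.5);arm.pause(.2);print(arm.read_ft_force())
arm.line_to(W(-.0018,.045,.22),.12);arm.line_to(W(-.0018,-.0,.32),.15)
_,w=look('wrist','w_f');_,a=look('scene','sc_f');look('side','sd_f');print(arm.read_time())
cv2.imwrite('pics/v8.png',np.hstack([cv2.resize(w[60:300,100:420],(500,375),interpolation=2),cv2.resize(a[130:220,220:340],(300,225),interpolation=2).repeat(1,0) if 0 else cv2.copyMakeBorder(cv2.resize(a[130:220,220:340],(300,225),interpolation=2),0,150,0,0,0)]))
E
```

```text
[-0.0564 -1.0008 -0.1743]
35.0167
```

View pics/v8.png

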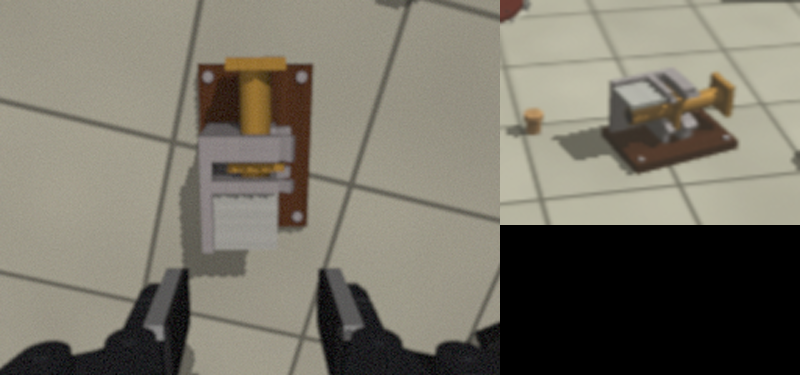

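The barrel is in the slots, let go. One numeric check against the jig's own features:

```bash
python3 - <<'E'
from meas import *
jx,jyy,th=np.load('jig2.npy');R=np.array([[np.cos(th),-np.sin(th)],[np.sin(th),np.cos(th)]])
c,im=load('w_f')
f=lambda u,v,z:R.T@(onplane(c,[u/1.5625+100,v/1.5625+60],z)[0,:2]-[jx,jyy])
for n,a in dict(base_mp=(199,65,.012),base_pp=(312,65,.012),base_pm=(307,227,.012),waistL=(240,110,.05),waistR=(271,110,.05),eb_l=(225,64,.07),eb_r=(286,64,.07),eb_out=(255,58,.07),flangeL=(228,170,.07),flangeR=(285,167,.07),flange_t=(255,164,.07),flange_b=(255,176,.07),rear_front=(250,163,.079),front_back=(250,180,.079),wall_out=(200,200,.079),mouth=(293,170,.079)).items():print(n,f(*a))
m=cv2.inRange(cv2.cvtColor(im,cv2.COLOR_BGR2HSV),np.array((14,110,50)),np.array((28,255,255)))
for r in range(112,146,6):
    q=np.nonzero(m[r,225:300])[0]+225;W=onplane(c,[[q.min()-.5,r],[q.max()+.5,r]],.05)[:,:2]-[jx,jyy];print(r,(W@R).mean(0))
E
```

```text
base_mp [-0.0453  0.068 ]
base_pp [0.0424 0.0681]
base_pm [ 0.0433 -0.0661]
waistL [-0.0127  0.0379]
waistR [0.0096 0.0379]
eb_l [-0.0217  0.07  ]
eb_r [0.0183 0.0701]
eb_out [-0.002   0.0738]
flangeL [-0.0208 -0.0015]
flangeR [0.0192 0.0008]
flange_t [-0.0019  0.0029]
flange_b [-0.0019 -0.0058]
rear_front [-0.0053  0.0057]
front_back [-0.0053 -0.0063]
wall_out [-0.0401 -0.0207]
mouth [0.024  0.0008]
112 [-0.0033  0.0579]
118 [-0.0066  0.0515]
124 [-0.0083  0.045 ]
130 [-0.0055  0.0384]
136 [0.0075 0.0317]
142 [-0.0027  0.0249]
```

Here the jig centre reads x ≈ −1.2 mm and the barrel axis x ≈ −1.6 mm. The end block's outer face is at y = 73.8 mm, against 74 mm when home. So the barrel is home, and I'm handing in.

```bash
python3 -c "
from h import *
print(arm.read_dq(),arm.read_time());ticket.finish_job()"
```

```text
[-0.00047859 -0.00028458  0.00078568 -0.00481368  0.00321541  0.00214539
  0.00150338] 35.0167
the job is handed in; nothing more can be done
```

I moved the barrel from its storage block into the voicing jig and handed the job in at about 35 s of the 67 s allowed; no verdict is reported. I lifted it out by the nose, laid it flat on the bare counter near (0.56, 0) and let go. Then I took it by the waist, slid it into the slots until it met the closed end, lowered it onto the slot floors, released and backed off.

**Last checks, from the final pictures:**
- **Home in the slots:** the tube's axis is about 0.5 mm from the jig's centre line. The end block's outer face is at jig y = 73.8 mm, against 74 mm when fully home.
- **Flange and nose:** the flange is in the gap between the plates, roughly 1 mm off the middle, and the nose is under the guard.
- **Height:** I did not measure this directly. I judged it from the floor contact, felt about 2.5 mm below the insertion height.
- **Bystanders:** I saw none disturbed, but I did not measure each one's position.

**Disagreements:**
- **Jig position:** my first estimate was about 3 mm off compared with the close view. I corrected for that before inserting, and the barrel met no resistance until the closed end.
- **Waist row check:** in the last picture it was unusable because the brown base got into the colour mask, so I relied on edge positions read by eye.

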